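# Clear the sensor head and stack the optics cases

## Robot

A 7-joint arm with a two-finger parallel gripper is mounted at the origin on the work surface. World frame = base frame: x ahead of the robot, y to its left, z up, the work surface at z = 0. Lengths are in m, angles in rad, forces in N, time in s.
With the tool pointing down it reaches from about 0.4 to 0.875 m from the base axis. Payload 6.5 kg.
Tool frame: the origin (TCP) lies on the centre line of the jaws, within the pads' length; the fingertips stand 22 mm ahead of it and the grasp point (between the pads) lies 3 mm ahead of it; z points along the fingers, y is the direction in which the jaws open and shut (so a half turn about z gives the same grasp; the last joint's range is limited). The gripper opens to 85 mm and grips with 20 to 120 N. Pads are 22 mm wide; open, the fingers measure 114 mm over their backs; the gripper's body (76 mm by 85 mm) begins 54 mm behind the grasp point. The pads swing forward as they close: fully open they stand 13 mm farther back than shut.
Start: joints at [1.099, 0.536, -0.004, 1.538, 0.003, 1.067, -0.071], TCP at [0.257, -0.597, 0.253] pointing down, gripper open.
Joint ranges: [-2.7, 2.7], [-0.37, 2.16], [-1.27, 1.26], [0.24, 2.4], [-1.31, 4.45], [0.19, 1.91], [-2.76, 2.76]. Speed limits (rad/s): [2.39, 2.39, 3.14, 3.14, 3.14, 3.14, 3.14].

## Interface

Orientations are given as a unit quaternion [x, y, z, w].
In Python, from plant import bot gives the robot as it stands.
- The arm moves only by the tool send_rows, never from a script. Its argument "deltas" is a list of rows, each an object with "slide": the shift along the tool's x, y, z in m, a list of three; "turn": the turn about the tool's z in rad; "grip": the opening in per cent of the stroke, from 0 (shut) to 100 (fully open). In form: [{"slide": [tx, ty, tz], "turn": turn, "grip": grip}, ...]. A call has 1 to 12 rows; each row shifts and turns the commanded pose from where the row before left it, along the tool's axes as they then stand; what a row does not reach is not made up. A row lasts 1/10 s, in which the tool goes at most 50 mm and 8.59 degrees, less where a joint would pass 70% of its speed; a pose out of reach is approached as far as the arm can. A call is refused whole if a number of a shift passes 0.05 or a number of a turn 0.15, either way. A call with a gripper value outside its range is refused whole. The fingers move at their own pace and stop on an object; "grip_force" is the grip in N (left out, the last holds). Time passes only in rows, so rows that do not move let the fingers close. It gives the time, the measured TCP pose, the force and the opening at its end, in the units of the state.
- bot.read_state(): the state, without advancing time (a new reading comes with each control period).
- bot.camera(name): name is "scene" or "top"; returns a dict with "color" (400x640x3 uint8, blue, green, red), "fx", "fy", "cx", "cy" (pixels), "k1" (the pictures are not rectified: a ray, as slopes to the right and down, at radius r is drawn at 1 + k1 r^2 times it, then the intrinsics apply), "world_to_cam" (4x4, takes a point from world to camera coordinates). Camera axes: x right, y down, z forward; pixel columns grow to the right and rows downward; lengths in m; the calibration is good to about 2 mm. A picture is of the moment at which its call begins. There is no depth.
- bot.sign_off(): hands the job in, once; it reports no verdict.
The state is a dict: "t": time; "joints": joint angles; "qd": joint speeds; "effort": joint torques, N m; "eef_pos": TCP position; "tool_rot": TCP orientation; "ft_force": force on the tool from outside, world axes, zero at the start; "torque": the same for the moment, N m; "gripper_width": finger opening in m.
Only numpy, scipy, OpenCV 4.12 (cv2) and the standard library are available. Lean on these libraries where they do the work, as an engineer would, in place of code of your own. Each camera call takes 0.05 s, during which the arm holds its last target. There are 200 camera calls.

## Task

Lift the sensor head off the lid of the big optics case and lay it, face up, in the open grey tray. Then stack the two smaller closed cases on the big one to make one square column, the longer case first and the shorter one on top: each centred on the case below and with its long sides parallel to those below. Set things down without dropping them, and leave the big case, the tray and everything else on the table where they are.

Things in the scene. Friction and masses are not known exactly. Their poses are not given: they have to be found in the camera images.
- base_case: Closed, flat-lidded rigid box, black with a thin pale line at the lid joint. Rigid, does not open. Origin: centre of its underside; x along its length, y along its width, z up. The biggest: 150 long (x) x 100 wide (y) x 55 high mm, about 0.9 kg, standing loose on the table; it is the foot of the column and must stay there. Its yaw varies within about 35 degrees of the table's x.
- long_case: Closed, flat-lidded rigid box, black with a thin pale line at the lid joint. Rigid, does not open. Origin: centre of its underside; x along its length, y along its width, z up. 130 long (x) x 62 wide (y) x 45 high mm, 0.3 to 0.55 kg; lies on the table, its length roughly along the table's y. Goes second, on the big case, either way round.
- short_case: Closed, flat-lidded rigid box, black with a thin pale line at the lid joint. Rigid, does not open. Origin: centre of its underside; x along its length, y along its width, z up. 95 long (x) x 56 wide (y) x 40 high mm, 0.2 to 0.4 kg; lies on the table, its length roughly along the table's y. Goes third, on the long case, either way round.
- sensor: Power-meter sensor head: an aluminium block 60 (x) x 44 (y) x 34 high (z) mm with a round black window on its upper face, and a steel stub 13 mm in diameter that sticks out 35 mm from the middle of the block's +x face, its axis 17 mm above the underside. Origin: centre of the block's underside; z points up through the window (face up). About 0.16 kg. It starts face up on the lid of the big case, its underside 55 mm above the table.
- tray: Shallow open grey tray, fixed to the table, 170 (x) x 130 (y) x 30 high mm outside; walls and floor 4 mm thick, empty. Origin: centre of its underside; x along its length, y along its width, z up.
- post_holder: Bystander: dark upright cylinder, 30 mm diameter, 50 mm high. Origin: centre of its underside.
- driver: Bystander: screwdriver with black handle, 160 mm long, lying on the table. Origin: underside, mid-length.
- lens_mount: Bystander: round lens, 54 mm, on a dark post with a 60 x 40 mm foot, 129 mm high. Origin: centre of its underside.
- mirror_mount: Bystander: round mirror, 40 mm, on a dark post with a 60 x 40 mm foot, 105 mm high. Origin: centre of its underside.
- beam_dump: Bystander: dark finned metal block, 70 x 50 x 54 mm. Origin: centre of its underside.
- spray_can: Bystander: upright aluminium can, 52 mm diameter, 170 mm high. Origin: centre of its underside.
- fork: Bystander: flat dark clamping fork, 90 x 36 x 12 mm, lying on the table. Origin: underside, about mid-length.

How it is judged:
By the outcome, as a careful person would: the job done as asked, in the order asked, and still so for the second after the job is handed in, with the robot touching nothing.
It also fails if it takes over 72 s, if anything falls off the work surface, if the arm or the gripper's body presses on something with over 40 N, if the wrist force passes 120 N, or if a joint passes its speed limit or range.

## Working session

There is one attempt and no reset: what is moved stays moved. The work goes in short steps, Python scripts to look and compute and a tool call to move; the robot and the scene stay as the last step left them, time stands still between calls to the robot, and variables do not carry over. Pictures are saved under pics/ and viewed, about 8 in all and at most 12, crops included, and the job is handed in when it is done.

Besides the shell and the picture viewer there is one more tool, called after ">>>" by a JSON object that holds its "method" and its "body". send_rows: Moves the arm, as the interface text tells. Its arguments: {"type":"object","properties":{"deltas":{"type":"array"},"grip_force":{"type":"number"}},"required":["deltas"]}

```bash
mkdir -p pics; cat > h.py <<'E'
import numpy as np, cv2
from plant import bot
def shot(n):
    c=bot.camera(n); return c
def ray(c,u,v):
    K=np.array([[c['fx'],0,c['cx']],[0,c['fy'],c['cy']],[0,0,1.]])
    p=cv2.undistortPoints(np.array([[[u,v]]],float),K,np.array([c['k1'],0,0,0,0.]))[0,0] if False else None
    a=np.array([(u-c['cx'])/c['fx'],(v-c['cy'])/c['fy']]); s=a.copy()
    for _ in range(30): s=a/(1+c['k1']*(s@s))
    T=np.array(c['world_to_cam']); R=T[:3,:3]; o=-R.T@T[:3,3]
    return o,R.T@np.array([s[0],s[1],1])
def plane(c,u,v,z):
    o,d=ray(c,u,v); return o+d*(z-o[2])/d[2]
def proj(c,P):
    T=np.array(c['world_to_cam']); q=T[:3,:3]@np.array(P,float)+T[:3,3]; s=q[:2]/q[2]; s=s*(1+c['k1']*(s@s))
    return s*[c['fx'],c['fy']]+[c['cx'],c['cy']]
E
python3 - <<'E'
from h import *
for n in ('scene','top'):
    c=shot(n); cv2.imwrite(f'pics/{n}0.png',c['color']); T=np.array(c['world_to_cam']);print(n,c['fx'],c['k1'],-T[:3,:3].T@T[:3,3],T[:3,:3].round(3).tolist())
print(bot.read_state())
E
```

```text
scene 418.47737077715465 0.002153914306732509 [ 1.36067141 -0.07334396  0.96940705] [[0.1, 0.995, -0.017], [0.737, -0.085, -0.671], [-0.669, 0.054, -0.742]]
top 400.4547545144427 0.010250556411445722 [0.32469396 0.01948222 1.2548735 ] [[0.006, -1.0, -0.003], [-0.983, -0.006, -0.183], [0.183, 0.004, -0.983]]
{'t': 0.1, 'joints': array([ 1.09882785,  0.53709887, -0.00445308,  1.53874187,  0.00258792,
        1.06731668, -0.07116427]), 'qd': array([ 0.00037883, -0.00256969, -0.00017159, -0.00127372, -0.0013429 ,
        0.00069543,  0.0002492 ]), 'effort': array([ 1.51749042e-03, -5.84570217e+01,  1.05139185e+00, -2.59780937e+01,
        1.25965721e-02,  4.51071159e-03,  7.67611255e-06]), 'eef_pos': array([ 0.2563649 , -0.59673646,  0.2525077 ]), 'tool_rot': array([ 9.79477712e-01,  2.01550998e-01, -2.04471538e-04, -7.52223047e-04]), 'ft_force': array([ 0.93020239,  0.67420458, -0.06840707]), 'torque': array([-0.04182045,  0.09730367,  0.08553533]), 'gripper_width': 0.08541695237589057}
```

View pics/top0.png

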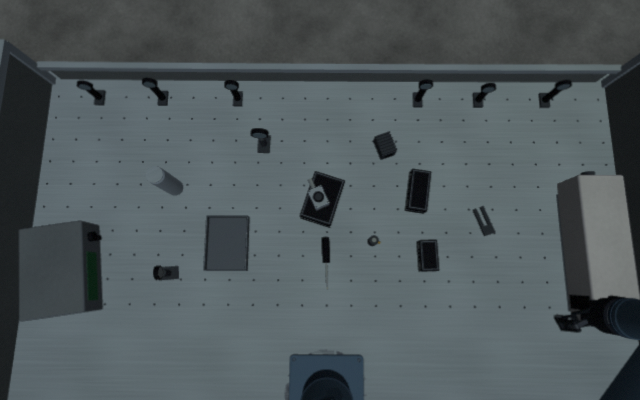

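View pics/scene0.png

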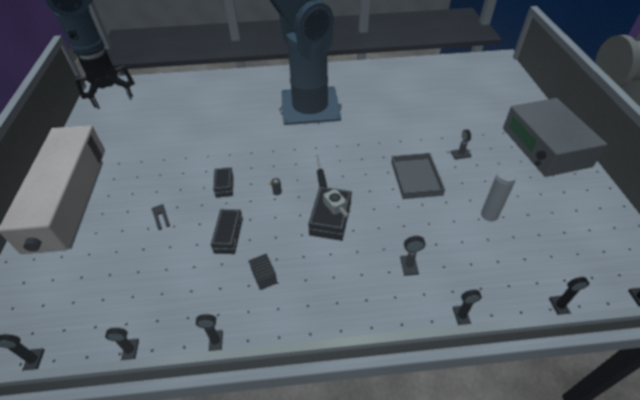

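The top view shows the base case near (322,198) with the sensor on it at (317,195). The long case is at (419,190), the short case at (428,255) and the tray at (227,243). I'll enlarge this area.

```bash
python3 - <<'E'
import cv2,numpy as np
a=cv2.imread('pics/top0.png'); b=cv2.imread('pics/scene0.png')
p=cv2.resize(a[165:280,295:445],None,fx=5.2,fy=5.2,interpolation=cv2.INTER_CUBIC)
p=np.clip(p.astype(float)*1.6,0,255).astype(np.uint8)
cv2.imwrite('pics/c1.png',p); print(p.shape)
p=cv2.resize(b[160:260,205:365],None,fx=5,fy=5,interpolation=cv2.INTER_CUBIC)
cv2.imwrite('pics/c2.png',np.clip(p.astype(float)*1.6,0,255).astype(np.uint8))
E
```

```text
(598, 780, 3)
```

View pics/c1.png

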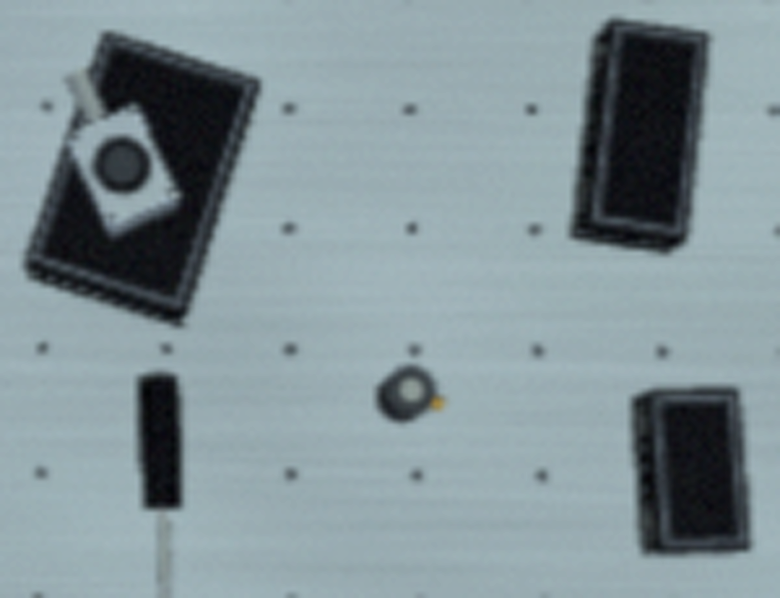

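View pics/c2.png

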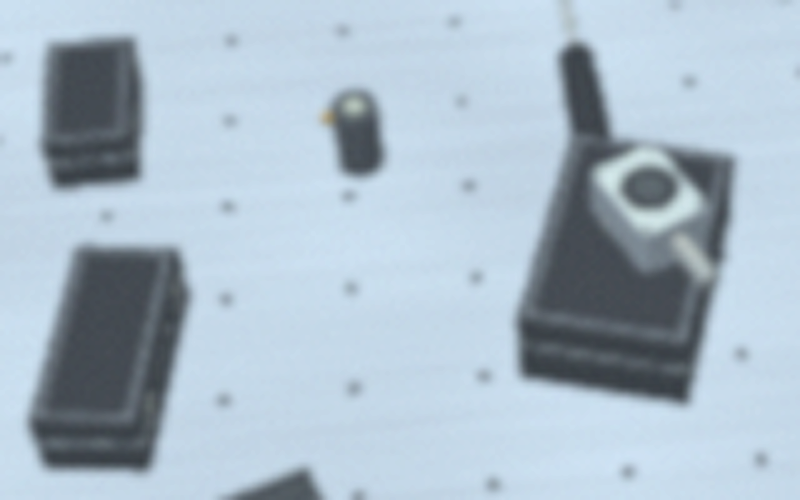

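The lids, the sensor window and its stub are all clear in the crops. I'll fit the silhouette edges on known planes.

```bash
cat > m.py <<'E'
from h import *
from scipy.ndimage import map_coordinates
def edge(c,g,p,q,z,lo=.1,hi=.9,R=4):
    """sub-pixel mid-level crossing along the segment p-q -> line (point, dir) on plane z"""
    p,q=np.array(p,float),np.array(q,float); d=(q-p)/np.linalg.norm(q-p); n=np.array([-d[1],d[0]])
    s=np.arange(-R,R+.01,.1); W=[]
    for t in np.linspace(lo,hi,25):
        m=p+t*(q-p)+s[:,None]*n; v=map_coordinates(g,[m[:,1],m[:,0]],order=1)
        k=np.argmax(np.abs(np.convolve(v,np.r_[np.ones(8),-np.ones(8)],'valid')))+7
        W.append(plane(c,*(p+t*(q-p)+(s[k]+.05)*n),z)[:2])
    W=np.array(W,np.float32); vx,vy,x,y=cv2.fitLine(W,cv2.DIST_HUBER,0,.0005,.001).ravel()
    return np.array([x,y]),np.array([vx,vy])
def box(c,g,E,L,Wd):
    """E: 4 edges [(p,q,z,lo,hi)]: end,end,side,side"""
    l=[edge(c,g,*e) for e in E]
    f=lambda a:np.arctan(a[1]/a[0]) if abs(a[0])>1e-9 else np.pi/2
    ay=[np.degrees(np.arctan2(d[1],d[0])) for _,d in l]
    print('edge yaws',np.round(ay,1))
    s=[d*np.sign(d[0]) for _,d in l[2:]]; e=[d for _,d in l[:2]]
    e=[np.array([d[1],-d[0]]) for d in e]; e=[d*np.sign(d[0]) for d in e]
    u=2*s[0]+2*s[1]+e[0]+e[1]; u/=np.linalg.norm(u); n=np.array([-u[1],u[0]])
    def off(line,a,cpt): # value along a where line crosses line through cpt parallel to a
        P,d=line; o=np.array([-a[1],a[0]]); k=((cpt-P)@o)/(d@o); return (P+k*d)@a
    cp=np.mean([P for P,_ in l],0)
    for _ in range(3):
        A=[off(x,u,cp) for x in l[:2]]; B=[off(x,n,cp) for x in l[2:]]
        cp=u*np.mean(A)+n*np.mean(B)
    print('centre',cp.round(4),'yaw',np.degrees(np.arctan2(u[1],u[0])).round(2),'L,W',round(abs(A[0]-A[1])*1e3,1),L,round(abs(B[0]-B[1])*1e3,1),Wd)
    return cp,np.arctan2(u[1],u[0])
def gray(c): return cv2.cvtColor(c['color'],cv2.COLOR_BGR2GRAY).astype(float)
E
python3 - <<'E'
from m import *
T=shot('top');S=shot('scene');gt,gs=gray(T),gray(S)
a=lambda x,y:((x+.5)/5.2-.5+295,(y+.5)/5.2-.5+165)
b=lambda x,y:((x+.5)/5-.5+205,(y+.5)/5-.5+160)
box(T,gt,[(a(104,34),a(260,80),.055),(a(27,274),a(183,324),0),(a(104,34),a(27,262),.055,.6,.95),(a(260,80),a(187,308),.055)],150,100)
box(T,gt,[(a(612,20),a(708,34),.045),(a(572,238),a(668,251),0),(a(594,45),a(572,236),0),(a(708,34),a(690,236),.045)],130,62)
box(S,gs,[(b(80,247),b(178,248),.045),(b(45,467),b(150,467),0),(b(76,248),b(32,420),.045),(b(188,290),b(152,467),0)],130,62)
box(T,gt,[(a(658,391),a(738,388),.04),(a(645,552),a(720,551),0),(a(634,400),a(645,550),0),(a(738,388),a(749,546),.04)],95,56)
box(S,gs,[(b(52,44),b(134,39),.04),(b(58,186),b(138,180),0),(b(50,45),b(44,140),.04),(b(143,90),b(140,178),0)],95,56)
# sensor
for c,f,w,tip,n in((T,a,(123,164),(75,73),'T'),(S,b,(652,187),(706,270),'S')):
    P=plane(c,*f(*w),.089)[:2];Q=plane(c,*f(*tip),.072)[:2];d=Q-P
    print(n,'sensor',P.round(4),'tip',Q.round(4),np.linalg.norm(d).round(4),np.degrees(np.arctan2(d[1],d[0])).round(1))
l=edge(T,gt,a(135,103),a(180,190),.089,.15,.85);print('sensor side yaw',np.degrees(np.arctan2(l[1][1],l[1][0])))
l=edge(T,gt,a(72,148),a(112,232),.089,.15,.85);print('sensor side yaw',np.degrees(np.arctan2(l[1][1],l[1][0])))
# tray
m=cv2.imread('pics/top0.png')[205:282,195:260]; hsv=cv2.cvtColor(m,cv2.COLOR_BGR2GRAY); print(hsv[38,::4],hsv[::5,32])
th,mk=cv2.threshold(hsv,0,255,cv2.THRESH_BINARY_INV|cv2.THRESH_OTSU)
k=max(cv2.findContours(mk,0,1)[0],key=cv2.contourArea);r=cv2.minAreaRect(k);print(r)
B=cv2.boxPoints(r)+[195,205];W=np.array([plane(T,*p,.03)[:2] for p in B]);print(W.round(3).tolist(),W.mean(0))
print('driver/post',plane(T,*a(160,440),.015),plane(T,*a(410,388),.05),'drvtop',plane(T,*a(160,375),.015))
E
```

```text
edge yaws [ 72.2  72.4 -17.4 -17.5]
centre [0.5731 0.0174] yaw -17.54 L,W 149.0 150 100.5 100
edge yaws [81.2 82.4 -8.9 -8.4]
centre [ 0.6028 -0.2829] yaw -8.5 L,W 128.2 130 60.2 62
edge yaws [83.3 83.  -8.4 -8.5]
centre [ 0.6027 -0.2867] yaw -7.9 L,W 124.2 130 59.1 62
edge yaws [-85.7 -85.4   1.5   0.9]
centre [ 0.4017 -0.3054] yaw 2.3 L,W 94.5 95 54.0 56
edge yaws [-87.6 -89.1   3.3   1.7]
centre [ 0.4006 -0.3094] yaw 2.21 L,W 88.6 95 53.1 56
T sensor [0.5699 0.029 ] tip [0.6277 0.0576] 0.0645 26.3
S sensor [0.5682 0.0285] tip [0.6185 0.0528] 0.0559 25.8
sensor side yaw 24.500036
sensor side yaw 25.371302
[104 104 101  33  62  62  60  61  61  62  61  61  62  44 106 106 105] [106 105  76  61  62  61  62  62  62  62  62  62  62  64 104 100]
((31.0, 37.5), (55.0, 46.0), 90.0)
[[0.521, 0.386], [0.521, 0.244], [0.353, 0.237], [0.352, 0.376]] [0.43684304 0.31067183]
driver/post [0.41822876 0.00647785 0.015     ] [ 0.44651556 -0.13780635  0.05      ] drvtop [0.4569025  0.00662428 0.015     ]
```

The two views agree to within a few mm. The base is at (0.573, 0.017) with yaw -17.5°, and the sensor is at (0.5695, 0.029) with yaw about 25.3°. Now to move towards the sensor.

>>> {"method": "send_rows", "body": {"deltas": [{"slide":[0.0275,-0.0216,0],"turn":-0.036,"grip":100},{"slide":[0.0275,-0.0216,0],"turn":0,"grip":100},{"slide":[0.0275,-0.0216,0],"turn":0,"grip":100},{"slide":[0.0275,-0.0216,0],"turn":0,"grip":100},{"slide":[0.0275,-0.0216,0],"turn":0,"grip":100},{"slide":[0.0275,-0.0216,0],"turn":0,"grip":100},{"slide":[0.0275,-0.0216,0],"turn":0,"grip":100},{"slide":[0.0275,-0.0216,0],"turn":0,"grip":100},{"slide":[0.0275,-0.0216,0],"turn":0,"grip":100},{"slide":[0.0275,-0.0216,0],"turn":0,"grip":100},{"slide":[0.0275,-0.0216,0],"turn":0,"grip":100},{"slide":[0.0275,-0.0216,0],"turn":0,"grip":100}], "grip_force": 40}}

```text
t: 1.4
eef_pos: [0.4456, -0.2211, 0.2533]
tool_rot: [0.976, 0.219, 0.0, 0.0]
ft_force: [0.8, -0.5, -0.6]
gripper_width: 0.0858
```

>>> {"method": "send_rows", "body": {"deltas": [{"slide":[0.0275,-0.0216,0],"turn":0,"grip":100},{"slide":[0.0275,-0.0216,0],"turn":0,"grip":100},{"slide":[0.0275,-0.0216,0],"turn":0,"grip":100},{"slide":[0.0275,-0.0216,0],"turn":0,"grip":100},{"slide":[0.0275,-0.0216,0],"turn":0,"grip":100},{"slide":[0.0275,-0.0216,0],"turn":0,"grip":100},{"slide":[0.02,-0.0216,0],"turn":0,"grip":100},{"slide":[0.01,-0.01,0],"turn":0,"grip":100},{"slide":[0,0,0],"turn":0,"grip":100},{"slide":[0,0,0],"turn":0,"grip":100}]}}

```text
t: 2.4
eef_pos: [0.5521, 0.0051, 0.253]
tool_rot: [0.976, 0.219, -0.001, 0.0]
ft_force: [0.2, -0.3, -0.3]
gripper_width: 0.0853
```

```bash
cat > w.py <<'E'
import sys
from h import *
from scipy.spatial.transform import Rotation as R
def where():
    s=bot.read_state(); M=R.from_quat(s['tool_rot']).as_matrix(); a=np.arctan2(M[1,0],M[0,0])
    print('t',round(s['t'],2),'p',s['eef_pos'].round(4),'a',np.degrees(a).round(2),'tilt',M[:,2].round(4),'F',s['ft_force'].round(1),'w',round(s['gripper_width'],4),'j7',s['joints'][6].round(2))
    return s,M,a
def goto(x,y,z,adeg):
    s,M,a=where(); t=-(np.radians(adeg)-a); t=(t+np.pi)%(2*np.pi)-np.pi
    b=np.radians(adeg); d=np.array([x,y,z])-s['eef_pos']
    print('turn',t.round(4),'then slide',(d@[np.cos(b),np.sin(b),0]).round(4),(d@[np.sin(b),-np.cos(b),0]).round(4),(-d[2]).round(4))
E
python3 -c "
from w import *
goto(.5695,.029,.083,25.3)"
```

```text
t 2.4 p [0.5521 0.0051 0.253 ] a 25.25 tilt [-8.0e-04 -1.2e-03 -1.0e+00] F [ 0.2 -0.3 -0.3] w 0.0853 j7 -1.33
turn -0.0009 then slide 0.026 -0.0142 0.17
```

>>> {"method": "send_rows", "body": {"deltas": [{"slide":[0.013,-0.007,0],"turn":0,"grip":100},{"slide":[0.013,-0.007,0],"turn":0,"grip":100},{"slide":[0,0,0.03],"turn":0,"grip":100},{"slide":[0,0,0.03],"turn":0,"grip":100},{"slide":[0,0,0.03],"turn":0,"grip":100},{"slide":[0,0,0.03],"turn":0,"grip":100},{"slide":[0,0,0.01],"turn":0,"grip":100},{"slide":[0,0,0],"turn":0,"grip":100},{"slide":[0,0,0],"turn":0,"grip":100}]}}

```text
t: 3.3
eef_pos: [0.5711, 0.0309, 0.1244]
tool_rot: [0.976, 0.219, 0.001, 0.0]
ft_force: [0.9, -0.5, 1.7]
gripper_width: 0.0858
```

```bash
python3 -c "
from w import *
goto(.5695,.029,.083,25.3)
for n,y0,y1,x0,x1 in (('scene',130,270,250,400),('top',120,240,260,380)):
    c=bot.camera(n)['color'][y0:y1,x0:x1]; cv2.imwrite('/tmp/%s.png'%n,cv2.resize(c,(400,400),interpolation=cv2.INTER_CUBIC))
cv2.imwrite('pics/g1.png',np.clip(np.hstack([cv2.imread('/tmp/scene.png'),cv2.imread('/tmp/top.png')])*1.5,0,255))"
```

```text
t 3.3 p [0.5711 0.0309 0.1244] a 25.32 tilt [ 1.6e-03  3.0e-04 -1.0e+00] F [ 0.9 -0.5  1.7] w 0.0858 j7 -1.43
turn 0.0003 then slide -0.0023 0.001 0.0414[ WARN:0@3.261] global loadsave.cpp:1063 imwrite_ Unsupported depth image for selected encoder is fallbacked to CV_8U.
```

View pics/g1.png

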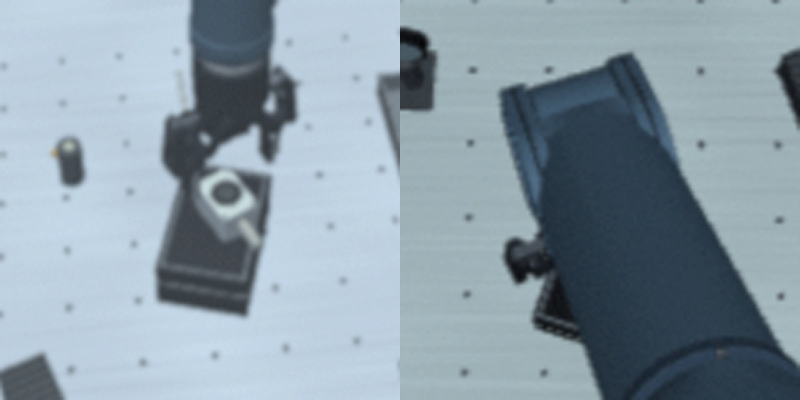

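The scene crop shows the open jaws straddling the sensor line, with the tips at crop px (195,175) and (268,155). The stub points away from the jaws. I'll descend and close.

>>> {"method": "send_rows", "body": {"deltas": [{"slide":[-0.002,0.001,0.015],"turn":0,"grip":100},{"slide":[0,0,0.015],"turn":0,"grip":100},{"slide":[0,0,0.0105],"turn":0,"grip":100},{"slide":[0,0,0],"turn":0,"grip":100},{"slide":[0,0,0],"turn":0,"grip":70},{"slide":[0,0,0],"turn":0,"grip":60},{"slide":[0,0,0],"turn":0,"grip":50},{"slide":[0,0,0],"turn":0,"grip":40},{"slide":[0,0,0],"turn":0,"grip":30},{"slide":[0,0,0],"turn":0,"grip":20},{"slide":[0,0,0],"turn":0,"grip":20},{"slide":[0,0,0],"turn":0,"grip":20}]}}

```text
t: 4.6
eef_pos: [0.5693, 0.0288, 0.0835]
tool_rot: [0.976, 0.219, 0.001, 0.0]
ft_force: [-0.2, -1.1, 6.4]
gripper_width: 0.043
```

```bash
python3 -c "
from w import *
where()"
```

```text
t 4.6 p [0.5693 0.0288 0.0835] a 25.31 tilt [ 0.0013  0.     -1.    ] F [-0.2 -1.1  6.4] w 0.043 j7 -1.45
```

>>> {"method": "send_rows", "body": {"deltas": [{"slide":[0,0,-0.005],"turn":0,"grip":20},{"slide":[0,0,-0.01],"turn":0,"grip":20},{"slide":[0,0,-0.02],"turn":0,"grip":20},{"slide":[0,0,-0.03],"turn":0,"grip":20},{"slide":[0,0,-0.035],"turn":0,"grip":20},{"slide":[0,0,-0.02],"turn":0.08,"grip":20},{"slide":[0,0,0],"turn":0.08,"grip":20},{"slide":[0,0,0],"turn":0.08,"grip":20},{"slide":[0,0,0],"turn":0.08,"grip":20},{"slide":[0,0,0],"turn":0.07,"grip":20},{"slide":[0,0,0],"turn":0,"grip":20}]}}

```text
t: 5.7
eef_pos: [0.5684, 0.0288, 0.2032]
tool_rot: [1.0, 0.026, -0.0, 0.0]
ft_force: [-0.2, 0.5, -1.9]
gripper_width: 0.0439
```

```bash
python3 -c "
from w import *
goto(.422,.309,.0330,3)
c=bot.camera('scene');p=c['color'];cv2.imwrite('pics/s2.png',np.clip(cv2.resize(p[120:270,200:460],(780,450),interpolation=cv2.INTER_CUBIC).astype(float)*1.4,0,255).astype(np.uint8))
# tray edges, scene view, rim z=.03
for u,v in ((392,156),(428,153),(443,191),(404,197)): print(plane(c,u,v,.03).round(3))
"
```

```text
t 5.7 p [0.5684 0.0288 0.2032] a 2.95 tilt [-1.e-04 -1.e-04 -1.e+00] F [-0.2  0.5 -1.9] w 0.0439 j7 -1.74
turn -0.0009 then slide -0.1315 -0.2874 0.1702
[0.355 0.245 0.03 ]
[0.354 0.367 0.03 ]
[0.528 0.365 0.03 ]
[0.539 0.242 0.03 ]
```

View pics/s2.png

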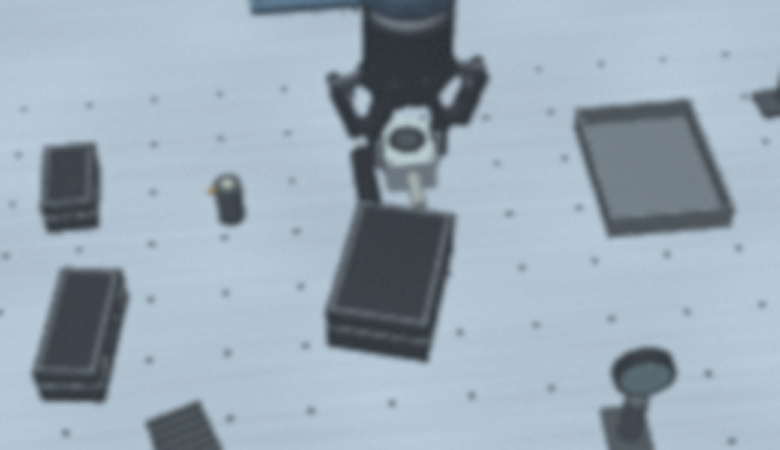

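The sensor is held face up at (408,140), the base case hasn't moved, and the tray is clear around (655,165). I'll carry the sensor over and lower it.

>>> {"method": "send_rows", "body": {"deltas": [{"slide":[-0.012,-0.026,0],"turn":0,"grip":20},{"slide":[-0.012,-0.026,0],"turn":0,"grip":20},{"slide":[-0.012,-0.026,0],"turn":0,"grip":20},{"slide":[-0.012,-0.026,0],"turn":0,"grip":20},{"slide":[-0.012,-0.026,0],"turn":0,"grip":20},{"slide":[-0.012,-0.026,0],"turn":0,"grip":20},{"slide":[-0.012,-0.026,0],"turn":0,"grip":20},{"slide":[-0.012,-0.026,0],"turn":0,"grip":20},{"slide":[-0.012,-0.026,0],"turn":0,"grip":20},{"slide":[-0.012,-0.026,0],"turn":0,"grip":20},{"slide":[-0.012,-0.026,0],"turn":0,"grip":20},{"slide":[0,0,0],"turn":0,"grip":20}]}}

```text
t: 6.95
eef_pos: [0.4193, 0.3119, 0.2033]
tool_rot: [1.0, 0.03, -0.0, -0.001]
ft_force: [-0.2, -0.0, -1.1]
gripper_width: 0.0429
```

>>> {"method": "send_rows", "body": {"deltas": [{"slide":[0,0,0.02],"turn":0,"grip":20},{"slide":[0,0,0.03],"turn":0,"grip":20},{"slide":[0,0,0.03],"turn":0,"grip":20},{"slide":[0,0,0.03],"turn":0,"grip":20},{"slide":[0,0,0.025],"turn":0,"grip":20},{"slide":[0,0,0.015],"turn":0,"grip":20},{"slide":[0,0,0],"turn":0,"grip":20},{"slide":[0,0,0],"turn":0,"grip":20}]}}

```text
t: 7.75
eef_pos: [0.4226, 0.3077, 0.0534]
tool_rot: [1.0, 0.026, 0.0, -0.0]
ft_force: [-0.1, 0.4, -1.6]
gripper_width: 0.0433
```

```bash
python3 -c "
from w import *
goto(.422,.309,.0330,3)"
```

```text
t 7.75 p [0.4226 0.3077 0.0534] a 2.99 tilt [ 6.e-04  4.e-04 -1.e+00] F [-0.1  0.4 -1.6] w 0.0433 j7 -2.45
turn -0.0002 then slide -0.0005 -0.0013 0.0204
```

>>> {"method": "send_rows", "body": {"deltas": [{"slide":[0,0,0.008],"turn":0,"grip":20},{"slide":[0,0,0.006],"turn":0,"grip":20},{"slide":[0,0,0.003],"turn":0,"grip":20},{"slide":[0,0,0.002],"turn":0,"grip":20},{"slide":[0,0,0],"turn":0,"grip":20},{"slide":[0,0,0],"turn":0,"grip":20}]}}

```text
t: 8.35
eef_pos: [0.4221, 0.3076, 0.0339]
tool_rot: [1.0, 0.026, 0.0, -0.0]
ft_force: [-1.0, -0.1, -2.0]
gripper_width: 0.0433
```

```bash
python3 -c "
from w import *
goto(.422,.309,.0330,3)"
```

```text
t 8.35 p [0.4221 0.3076 0.0339] a 2.97 tilt [ 1.e-04  1.e-04 -1.e+00] F [-1.  -0.1 -2. ] w 0.0433 j7 -2.46
turn -0.0005 then slide -0.0 -0.0014 0.0009
```

>>> {"method": "send_rows", "body": {"deltas": [{"slide":[0,0,0.001],"turn":0,"grip":20},{"slide":[0,0,0],"turn":0,"grip":20},{"slide":[0,0,0],"turn":0,"grip":20}]}}

```text
t: 8.65
eef_pos: [0.422, 0.3075, 0.0328]
tool_rot: [1.0, 0.026, 0.0, -0.0]
ft_force: [-0.5, 0.1, -2.2]
gripper_width: 0.0437
```

>>> {"method": "send_rows", "body": {"deltas": [{"slide":[0,0,0.001],"turn":0,"grip":20},{"slide":[0,0,0],"turn":0,"grip":20},{"slide":[0,0,0],"turn":0,"grip":20}]}}

```text
t: 8.95
eef_pos: [0.4221, 0.3076, 0.0325]
tool_rot: [1.0, 0.026, 0.0, 0.0]
ft_force: [-2.9, -1.8, 8.4]
gripper_width: 0.0434
```

Contact is at 8 N, so I'll release partly, because the tray walls are near, and then rise.

>>> {"method": "send_rows", "body": {"deltas": [{"slide":[0,0,-0.0005],"turn":0,"grip":60},{"slide":[0,0,0],"turn":0,"grip":70},{"slide":[0,0,0],"turn":0,"grip":70},{"slide":[0,0,0],"turn":0,"grip":70},{"slide":[0,0,-0.01],"turn":0,"grip":70},{"slide":[0,0,-0.03],"turn":0,"grip":70},{"slide":[0,0,-0.04],"turn":0,"grip":70},{"slide":[0,0,-0.04],"turn":0,"grip":100},{"slide":[0,0,-0.04],"turn":0.1,"grip":100},{"slide":[0,0,0],"turn":0.1,"grip":100},{"slide":[0,0,0],"turn":0,"grip":100}]}}

```text
t: 10.05
eef_pos: [0.4226, 0.3079, 0.1941]
tool_rot: [0.997, -0.074, 0.001, -0.001]
ft_force: [0.8, 0.3, -0.4]
gripper_width: 0.0853
```

```bash
python3 -c "
from w import *
goto(.603,-.284,.032,-8.4)"
```

```text
t 10.05 p [0.4226 0.3079 0.1941] a -8.54 tilt [ 0.0026  0.0017 -1.    ] F [ 0.8  0.3 -0.4] w 0.0853 j7 -2.55
turn -0.0025 then slide 0.265 0.5592 0.1621
```

>>> {"method": "send_rows", "body": {"deltas": [{"slide":[0.0147,0.031,0],"turn":0,"grip":100},{"slide":[0.0147,0.031,0],"turn":0,"grip":100},{"slide":[0.0147,0.031,0],"turn":0,"grip":100},{"slide":[0.0147,0.031,0],"turn":0,"grip":100},{"slide":[0.0147,0.031,0],"turn":0,"grip":100},{"slide":[0.0147,0.031,0],"turn":0,"grip":100},{"slide":[0.0147,0.031,0],"turn":0,"grip":100},{"slide":[0.0147,0.031,0],"turn":0,"grip":100},{"slide":[0.0147,0.031,0],"turn":0,"grip":100},{"slide":[0.0147,0.031,0],"turn":0,"grip":100},{"slide":[0.0147,0.031,0],"turn":0,"grip":100},{"slide":[0.0147,0.031,0],"turn":0,"grip":100}]}}

```text
t: 11.25
eef_pos: [0.5409, -0.0877, 0.1914]
tool_rot: [0.997, -0.072, -0.001, -0.0]
ft_force: [0.6, -0.6, -0.2]
gripper_width: 0.0856
```

>>> {"method": "send_rows", "body": {"deltas": [{"slide":[0.0147,0.031,0],"turn":0,"grip":100},{"slide":[0.0147,0.031,0],"turn":0,"grip":100},{"slide":[0.0147,0.031,0],"turn":0,"grip":100},{"slide":[0.0147,0.031,0],"turn":0,"grip":100},{"slide":[0.0147,0.031,0],"turn":0,"grip":100},{"slide":[0.0147,0.031,0],"turn":0,"grip":100},{"slide":[0,0,0],"turn":0,"grip":100},{"slide":[0,0,0.03],"turn":0,"grip":100},{"slide":[0,0,0.03],"turn":0,"grip":100},{"slide":[0,0,0.03],"turn":0,"grip":100},{"slide":[0,0,0.01],"turn":0,"grip":100},{"slide":[0,0,0],"turn":0,"grip":100}]}}

```text
t: 12.45
eef_pos: [0.5998, -0.2823, 0.0903]
tool_rot: [0.997, -0.073, -0.002, -0.001]
ft_force: [0.7, 0.5, -0.0]
gripper_width: 0.0855
```

```bash
python3 -c "
from w import *
goto(.603,-.284,.032,-8.4)"
```

```text
t 12.45 p [ 0.5998 -0.2823  0.0903] a -8.39 tilt [-0.0041  0.002  -1.    ] F [ 0.7  0.5 -0. ] w 0.0855 j7 -1.39
turn 0.0002 then slide 0.0034 0.0012 0.0583
```

>>> {"method": "send_rows", "body": {"deltas": [{"slide":[0.002,0.001,0.01],"turn":0,"grip":100},{"slide":[0,0,0.02],"turn":0,"grip":100},{"slide":[0,0,0.02],"turn":0,"grip":100},{"slide":[0,0,0.008],"turn":0,"grip":100},{"slide":[0,0,0],"turn":0,"grip":100},{"slide":[0,0,0],"turn":0,"grip":100}]}}

```text
t: 13.05
eef_pos: [0.604, -0.285, 0.0354]
tool_rot: [0.997, -0.074, 0.001, 0.0]
ft_force: [-0.8, -0.4, -0.7]
gripper_width: 0.0858
```

```bash
python3 -c "
from w import *
goto(.603,-.284,.032,-8.4)"
```

```text
t 13.05 p [ 0.604  -0.285   0.0354] a -8.48 tilt [ 1.6e-03 -7.0e-04 -1.0e+00] F [-0.8 -0.4 -0.7] w 0.0858 j7 -1.4
turn -0.0014 then slide -0.0012 -0.0009 0.0034
```

>>> {"method": "send_rows", "body": {"deltas": [{"slide":[-0.001,-0.001,0.0035],"turn":0,"grip":100},{"slide":[0,0,0],"turn":0,"grip":90},{"slide":[0,0,0],"turn":0,"grip":82},{"slide":[0,0,0],"turn":0,"grip":76},{"slide":[0,0,0],"turn":0,"grip":70},{"slide":[0,0,0],"turn":0,"grip":60},{"slide":[0,0,0],"turn":0,"grip":50},{"slide":[0,0,0],"turn":0,"grip":50},{"slide":[0,0,0],"turn":0,"grip":50}], "grip_force": 60}}

```text
t: 13.95
eef_pos: [0.6027, -0.2842, 0.0315]
tool_rot: [0.997, -0.074, 0.0, 0.0]
ft_force: [-0.8, -1.4, 5.6]
gripper_width: 0.0615
```

```bash
python3 -c "
from w import *
where()"
```

```text
t 13.95 p [ 0.6027 -0.2842  0.0315] a -8.5 tilt [ 8.e-04 -8.e-04 -1.e+00] F [-0.8 -1.4  5.6] w 0.0615 j7 -1.4
```

>>> {"method": "send_rows", "body": {"deltas": [{"slide":[0,0,-0.003],"turn":0,"grip":50},{"slide":[0,0,-0.007],"turn":0,"grip":50},{"slide":[0,0,-0.02],"turn":0,"grip":50},{"slide":[0,0,-0.03],"turn":0,"grip":50},{"slide":[0,0,-0.03],"turn":0,"grip":50},{"slide":[0,0,-0.03],"turn":0,"grip":50},{"slide":[0,0,-0.01],"turn":0.08,"grip":50},{"slide":[0,0,0],"turn":0.078,"grip":50},{"slide":[0,0,0],"turn":0,"grip":50},{"slide":[0,0,0],"turn":0,"grip":50}]}}

```text
t: 14.95
eef_pos: [0.6018, -0.2831, 0.1602]
tool_rot: [0.988, -0.151, -0.001, -0.0]
ft_force: [-0.5, -0.1, -3.1]
gripper_width: 0.061
```

```bash
python3 -c "
from m import *
from w import *
T=shot('top');S=shot('scene');gt,gs=gray(T),gray(S)
a=lambda x,y:((x+.5)/5.2-.5+295,(y+.5)/5.2-.5+165)
b=lambda x,y:((x+.5)/5-.5+205,(y+.5)/5-.5+160)
cp,y=box(T,gt,[(a(104,34),a(260,80),.055),(a(27,274),a(183,324),0),(a(104,34),a(27,262),.055),(a(260,80),a(187,308),.055)],150,100)
box(S,gs,[(b(575,135),b(735,155),.055,.3,.9),(b(522,377),b(690,402),0),(b(570,150),b(520,320),.055),(b(735,155),b(700,330),.055)],150,100)
box(T,gt,[(a(658,391),a(738,388),.04),(a(645,552),a(720,551),0),(a(634,400),a(645,550),0),(a(738,388),a(749,546),.04)],95,56)
goto(.5731,.0174,.0865,-17.54)
cv2.imwrite('pics/t3.png',np.hstack([cv2.resize(T['color'][150:290,190:450],(400,215)),cv2.resize(S['color'][120:270,200:460],(400,215))]))
"
```

```text
edge yaws [ 72.3  72.1 -17.7 -17.6]
centre [0.5731 0.0173] yaw -17.68 L,W 149.1 150 100.2 100
edge yaws [ 72.   72.3 -17.6 -16.4]
centre [0.5732 0.0166] yaw -17.28 L,W 144.4 150 104.0 100
edge yaws [-85.8 -60.9   1.7   7.3]
centre [ 0.4033 -0.3018] yaw 8.48 L,W 90.9 95 47.4 56
t 15.05 p [ 0.6019 -0.2833  0.1601] a -17.45 tilt [-1.2e-03  6.0e-04 -1.0e+00] F [-0.1  0.3 -3.3] w 0.061 j7 -1.52
turn 0.0016 then slide -0.1181 -0.278 0.0736
```

View pics/t3.png

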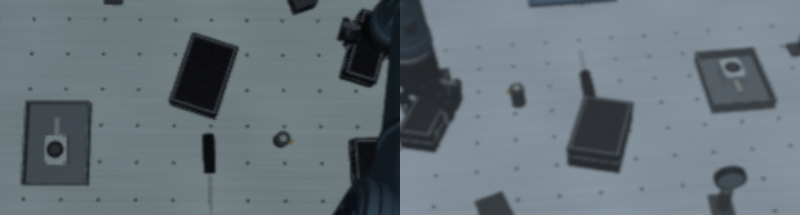

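The sensor lies face up in the tray, with its window at (55,150) in the left half. The base is unchanged, and the long case is held (arm at upper right). Carrying it over now.

>>> {"method": "send_rows", "body": {"deltas": [{"slide":[-0.0098,-0.0232,0],"turn":0.0025,"grip":50},{"slide":[-0.0098,-0.0232,0],"turn":0,"grip":50},{"slide":[-0.0098,-0.0232,0],"turn":0,"grip":50},{"slide":[-0.0098,-0.0232,0],"turn":0,"grip":50},{"slide":[-0.0098,-0.0232,0],"turn":0,"grip":50},{"slide":[-0.0098,-0.0232,0],"turn":0,"grip":50},{"slide":[-0.0098,-0.0232,0],"turn":0,"grip":50},{"slide":[-0.0098,-0.0232,0],"turn":0,"grip":50},{"slide":[-0.0098,-0.0232,0],"turn":0,"grip":50},{"slide":[-0.0098,-0.0232,0],"turn":0,"grip":50},{"slide":[-0.0098,-0.0232,0],"turn":0,"grip":50},{"slide":[-0.0098,-0.0232,0],"turn":0,"grip":50}]}}

```text
t: 16.25
eef_pos: [0.5745, 0.0183, 0.1605]
tool_rot: [0.988, -0.153, -0.0, 0.0]
ft_force: [1.0, 0.2, -3.9]
gripper_width: 0.0614
```

>>> {"method": "send_rows", "body": {"deltas": [{"slide":[0,0,0],"turn":0,"grip":50},{"slide":[0,0,0],"turn":0,"grip":50},{"slide":[0,0,0.02],"turn":0,"grip":50},{"slide":[0,0,0.02],"turn":0,"grip":50},{"slide":[0,0,0.015],"turn":0,"grip":50},{"slide":[0,0,0.01],"turn":0,"grip":50},{"slide":[0,0,0],"turn":0,"grip":50},{"slide":[0,0,0],"turn":0,"grip":50}]}}

```text
t: 17.05
eef_pos: [0.5752, 0.0171, 0.0961]
tool_rot: [0.988, -0.154, 0.0, 0.0]
ft_force: [0.4, 0.1, -2.5]
gripper_width: 0.0613
```

```bash
python3 -c "
from w import *
goto(.5731,.0173,.0865,-17.6)"
```

```text
t 17.05 p [0.5752 0.0171 0.0961] a -17.7 tilt [ 4.e-04 -1.e-04 -1.e+00] F [ 0.4  0.1 -2.5] w 0.0613 j7 -2.03
turn -0.0017 then slide -0.002 0.0005 0.0096
```

>>> {"method": "send_rows", "body": {"deltas": [{"slide":[-0.002,0.0005,0.004],"turn":0,"grip":50},{"slide":[0,0,0.003],"turn":0,"grip":50},{"slide":[0,0,0.001],"turn":0,"grip":50},{"slide":[0,0,0],"turn":0,"grip":50},{"slide":[0,0,0],"turn":0,"grip":50}]}}

```text
t: 17.55
eef_pos: [0.5729, 0.0176, 0.0879]
tool_rot: [0.988, -0.154, 0.0, -0.0]
ft_force: [-0.4, 0.4, -3.5]
gripper_width: 0.0613
```

>>> {"method": "send_rows", "body": {"deltas": [{"slide":[0,0,0.001],"turn":0,"grip":50},{"slide":[0,0,0],"turn":0,"grip":50},{"slide":[0,0,0],"turn":0,"grip":50}]}}

```text
t: 17.85
eef_pos: [0.5728, 0.0175, 0.0868]
tool_rot: [0.988, -0.154, -0.0, 0.0]
ft_force: [-0.6, -0.4, -2.7]
gripper_width: 0.0609
```

```bash
python3 -c "
from w import *
goto(.5731,.0173,.0865,-17.6)"
```

```text
t 17.85 p [0.5728 0.0175 0.0868] a -17.68 tilt [-0. -0. -1.] F [-0.6 -0.4 -2.7] w 0.0609 j7 -2.03
turn -0.0014 then slide 0.0004 0.0001 0.0003
```

>>> {"method": "send_rows", "body": {"deltas": [{"slide":[0,0,0.0007],"turn":0,"grip":50},{"slide":[0,0,0],"turn":0,"grip":50},{"slide":[0,0,0],"turn":0,"grip":50}]}}

```text
t: 18.15
eef_pos: [0.5729, 0.0175, 0.0864]
tool_rot: [0.988, -0.154, 0.0, -0.0]
ft_force: [-2.0, 1.0, 3.3]
gripper_width: 0.0615
```

>>> {"method": "send_rows", "body": {"deltas": [{"slide":[0,0,0],"turn":0,"grip":80},{"slide":[0,0,0],"turn":0,"grip":90},{"slide":[0,0,0],"turn":0,"grip":100},{"slide":[0,0,0],"turn":0,"grip":100},{"slide":[0,0,-0.01],"turn":0,"grip":100},{"slide":[0,0,-0.03],"turn":0,"grip":100},{"slide":[0,0,-0.03],"turn":0,"grip":100},{"slide":[0,0,-0.03],"turn":0,"grip":100},{"slide":[0,0,-0.01],"turn":-0.12,"grip":100},{"slide":[0,0,0],"turn":-0.12,"grip":100},{"slide":[0,0,0],"turn":-0.102,"grip":100},{"slide":[0,0,0],"turn":0,"grip":100}]}}

```text
t: 19.35
eef_pos: [0.5729, 0.0174, 0.1969]
tool_rot: [1.0, 0.017, 0.0, -0.0]
ft_force: [0.1, 0.3, 0.5]
gripper_width: 0.0852
```

```bash
python3 -c "
from w import *
goto(.4015,-.3055,.031,2)"
```

```text
t 19.35 p [0.5729 0.0174 0.1969] a 1.94 tilt [ 8.e-04  2.e-04 -1.e+00] F [0.1 0.3 0.5] w 0.0852 j7 -1.72
turn -0.001 then slide -0.1825 0.3167 0.1659
```

>>> {"method": "send_rows", "body": {"deltas": [{"slide":[-0.0152,0.0264,0],"turn":0,"grip":100},{"slide":[-0.0152,0.0264,0],"turn":0,"grip":100},{"slide":[-0.0152,0.0264,0],"turn":0,"grip":100},{"slide":[-0.0152,0.0264,0],"turn":0,"grip":100},{"slide":[-0.0152,0.0264,0],"turn":0,"grip":100},{"slide":[-0.0152,0.0264,0],"turn":0,"grip":100},{"slide":[-0.0152,0.0264,0],"turn":0,"grip":100},{"slide":[-0.0152,0.0264,0],"turn":0,"grip":100},{"slide":[-0.0152,0.0264,0],"turn":0,"grip":100},{"slide":[-0.0152,0.0264,0],"turn":0,"grip":100},{"slide":[-0.0152,0.0264,0],"turn":0,"grip":100},{"slide":[-0.0152,0.0264,0],"turn":0,"grip":100}]}}

```text
t: 20.55
eef_pos: [0.4004, -0.3062, 0.1965]
tool_rot: [1.0, 0.015, 0.0, 0.0]
ft_force: [0.9, 1.5, -0.3]
gripper_width: 0.0851
```

```bash
python3 -c "
from m import *
from w import *
T=shot('top');S=shot('scene')
goto(.4015,-.3055,.031,2)
p=[cv2.resize(T['color'][160:235,290:355],(455,525),interpolation=cv2.INTER_CUBIC),cv2.resize(S['color'][170:250,305:355],(328,525),interpolation=cv2.INTER_CUBIC)]
cv2.imwrite('pics/col.png',np.clip(np.hstack(p).astype(float)*1.8,0,255).astype(np.uint8))
import pickle;pickle.dump((T,S),open('/tmp/c.pkl','wb'))
"
```

```text
t 20.65 p [ 0.3984 -0.3094  0.1965] a 1.35 tilt [-8.0e-04 -2.2e-03 -1.0e+00] F [-0.1 -0.2 -0.7] w 0.0856 j7 -1.0
turn -0.0114 then slide 0.0033 -0.0038 0.1655
```

View pics/col.png

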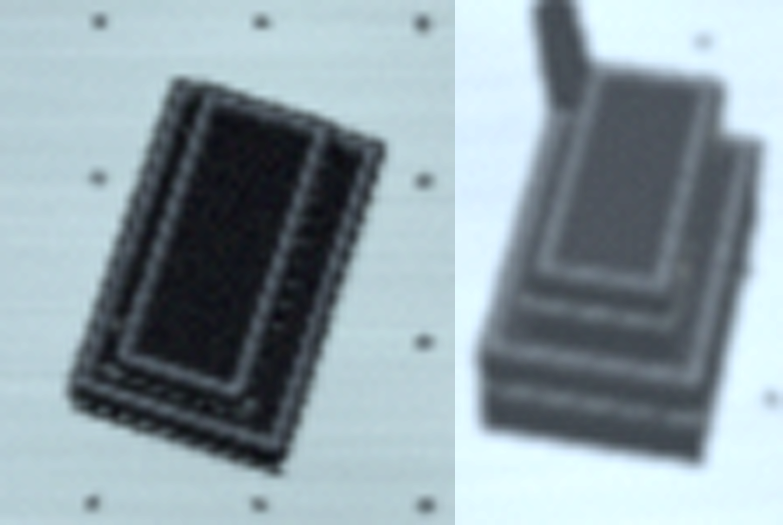

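The crop shows the long case on the base, with its lid rim lines at crop px (208,95), (325,128), (240,390) and (125,357). I'll measure those rim lines on z=0.100 against the base.

```bash
cat >> m.py <<'E'
def ridge(c,g,p,q,z,lo=.1,hi=.9,R=1.6):
    p,q=np.array(p,float),np.array(q,float); d=(q-p)/np.linalg.norm(q-p); n=np.array([-d[1],d[0]])
    s=np.arange(-R,R+.01,.1); W=[]
    for t in np.linspace(lo,hi,25):
        m=p+t*(q-p)+s[:,None]*n; v=map_coordinates(g,[m[:,1],m[:,0]],order=1)
        w=np.clip(v-np.percentile(v,40),0,None); W.append(plane(c,*(p+t*(q-p)+(w@s/w.sum())*n),z)[:2])
    vx,vy,x,y=cv2.fitLine(np.array(W,np.float32),cv2.DIST_HUBER,0,.0005,.001).ravel()
    return np.array([x,y]),np.array([vx,vy])
E
python3 - <<'E'
import m,pickle
from m import *
T,S=pickle.load(open('/tmp/c.pkl','rb'));gt,gs=gray(T),gray(S)
a=lambda x,y:((x+.5)/7-.5+290,(y+.5)/7-.5+160)
b=lambda x,y:((x-455+.5)/6.56-.5+305,(y+.5)/6.56-.5+170)
print('base edges now');box(T,gt,[(a(190,80),a(385,145),.055,.55,.95),(a(72,400),a(282,468),0),(a(175,82),a(70,390),.055),(a(387,145),a(290,450),.055)],150,100)
m.edge=m.ridge
print('long rim T');box(T,gt,[(a(208,95),a(325,128),.1),(a(125,357),a(238,390),.1),(a(205,95),a(125,355),.1),(a(325,130),a(240,390),.1)],130,62)
print('long rim S');box(S,gs,[(b(597,70),b(713,85),.1),(b(545,267),b(662,284),.1),(b(595,75),b(543,265),.1),(b(714,87),b(662,282),.1)],130,62)
print('base rim T');box(T,gt,[(a(325,128),a(372,146),.055),(a(90,383),a(280,440),.055),(a(178,98),a(88,380),.055,.3,.95),(a(374,150),a(282,440),.055)],150,100)
E
```

```text
base edges now
edge yaws [ 67.5  72.5 -17.9 -17.7]
centre [0.5744 0.0168] yaw -18.54 L,W 151.6 150 100.1 100
long rim T
edge yaws [ 74.3  72.5 -17.8 -17.8]
centre [0.5757 0.0191] yaw -17.4 L,W 121.9 130 49.8 62
long rim S
edge yaws [ 73.1  72.3 -17.5 -18.3]
centre [0.5711 0.0172] yaw -17.71 L,W 121.1 130 50.2 62
base rim T
edge yaws [ 69.   72.4 -16.5 -17.4]
centre [0.5762 0.0148] yaw -17.75 L,W 145.4 150 95.5 100
```

The long case is centred within about 1 mm and parallel, averaging both views. Next is the short case.

>>> {"method": "send_rows", "body": {"deltas": [{"slide":[0.001,0,0.03],"turn":0,"grip":100},{"slide":[0,0,0.03],"turn":0,"grip":100},{"slide":[0,0,0.03],"turn":0,"grip":100},{"slide":[0,0,0.02],"turn":0,"grip":100},{"slide":[0,0,0],"turn":0,"grip":100},{"slide":[0,0,0],"turn":0,"grip":100}]}}

```text
t: 21.25
eef_pos: [0.4024, -0.3049, 0.0866]
tool_rot: [1.0, 0.016, 0.0, -0.0]
ft_force: [-1.1, -0.9, 0.4]
gripper_width: 0.0853
```

```bash
python3 -c "
from w import *
goto(.4015,-.306,.031,2)"
```

```text
t 21.25 p [ 0.4024 -0.3049  0.0866] a 1.86 tilt [ 1.e-04  1.e-04 -1.e+00] F [-1.1 -0.9  0.4] w 0.0853 j7 -1.02
turn -0.0024 then slide -0.001 0.0011 0.0556
```

>>> {"method": "send_rows", "body": {"deltas": [{"slide":[-0.001,0.001,0.015],"turn":-0.002,"grip":100},{"slide":[0,0,0.02],"turn":0,"grip":100},{"slide":[0,0,0.015],"turn":0,"grip":100},{"slide":[0,0,0.0055],"turn":0,"grip":100},{"slide":[0,0,0],"turn":0,"grip":100},{"slide":[0,0,0],"turn":0,"grip":88},{"slide":[0,0,0],"turn":0,"grip":78},{"slide":[0,0,0],"turn":0,"grip":70},{"slide":[0,0,0],"turn":0,"grip":62},{"slide":[0,0,0],"turn":0,"grip":45},{"slide":[0,0,0],"turn":0,"grip":45},{"slide":[0,0,0],"turn":0,"grip":45}], "grip_force": 50}}

```text
t: 22.45
eef_pos: [0.4016, -0.3067, 0.0315]
tool_rot: [1.0, 0.018, 0.001, 0.0]
ft_force: [-1.2, 1.0, 6.5]
gripper_width: 0.0551
```

```bash
python3 -c "
from w import *
where()"
```

```text
t 22.45 p [ 0.4016 -0.3067  0.0315] a 2.01 tilt [ 0.0011 -0.001  -1.    ] F [-1.2  1.   6.5] w 0.0551 j7 -1.02
```

>>> {"method": "send_rows", "body": {"deltas": [{"slide":[0,0,-0.003],"turn":0,"grip":45},{"slide":[0,0,-0.007],"turn":0,"grip":45},{"slide":[0,0,-0.025],"turn":0,"grip":45},{"slide":[0,0,-0.035],"turn":0,"grip":45},{"slide":[0,0,-0.035],"turn":0,"grip":45},{"slide":[0,0,-0.035],"turn":0,"grip":45},{"slide":[0,0,-0.025],"turn":0,"grip":45},{"slide":[0,0,-0.01],"turn":0.115,"grip":45},{"slide":[0,0,0],"turn":0.115,"grip":45},{"slide":[0,0,0],"turn":0.113,"grip":45},{"slide":[0,0,0],"turn":0,"grip":45},{"slide":[0,0,0],"turn":0,"grip":45}]}}

```text
t: 23.65
eef_pos: [0.4008, -0.3059, 0.2056]
tool_rot: [0.988, -0.152, -0.0, -0.0]
ft_force: [-0.1, -0.8, -2.6]
gripper_width: 0.0552
```

```bash
python3 -c "
from w import *
goto(.573,.0175,.1315,-17.65)"
```

```text
t 23.65 p [ 0.4008 -0.3059  0.2056] a -17.45 tilt [-4.e-04  2.e-04 -1.e+00] F [-0.1 -0.8 -2.6] w 0.0552 j7 -1.3
turn 0.0035 then slide 0.0661 -0.3604 0.0741
```

>>> {"method": "send_rows", "body": {"deltas": [{"slide":[0.0055,-0.03,0],"turn":0.003,"grip":45},{"slide":[0.0055,-0.03,0],"turn":0,"grip":45},{"slide":[0.0055,-0.03,0],"turn":0,"grip":45},{"slide":[0.0055,-0.03,0],"turn":0,"grip":45},{"slide":[0.0055,-0.03,0],"turn":0,"grip":45},{"slide":[0.0055,-0.03,0],"turn":0,"grip":45},{"slide":[0.0055,-0.03,0],"turn":0,"grip":45},{"slide":[0.0055,-0.03,0],"turn":0,"grip":45},{"slide":[0.0055,-0.03,0],"turn":0,"grip":45},{"slide":[0.0055,-0.03,0],"turn":0,"grip":45},{"slide":[0.0055,-0.03,0],"turn":0,"grip":45},{"slide":[0.0055,-0.03,0],"turn":0,"grip":45}]}}

```text
t: 24.85
eef_pos: [0.5741, 0.0175, 0.2054]
tool_rot: [0.988, -0.153, -0.0, 0.0]
ft_force: [-0.0, -0.7, -2.7]
gripper_width: 0.0554
```

>>> {"method": "send_rows", "body": {"deltas": [{"slide":[0,0,0],"turn":0,"grip":45},{"slide":[0,0,0],"turn":0,"grip":45},{"slide":[0,0,0.02],"turn":0,"grip":45},{"slide":[0,0,0.02],"turn":0,"grip":45},{"slide":[0,0,0.015],"turn":0,"grip":45},{"slide":[0,0,0.01],"turn":0,"grip":45},{"slide":[0,0,0],"turn":0,"grip":45},{"slide":[0,0,0],"turn":0,"grip":45},{"slide":[0,0,0],"turn":0,"grip":45}]}}

```text
t: 25.75
eef_pos: [0.5745, 0.0164, 0.1415]
tool_rot: [0.988, -0.155, 0.001, -0.0]
ft_force: [-0.5, 0.1, -3.1]
gripper_width: 0.0552
```

```bash
python3 -c "
from w import *
goto(.573,.0175,.1315,-17.65)"
```

```text
t 25.75 p [0.5745 0.0164 0.1415] a -17.8 tilt [ 1.6e-03  1.0e-04 -1.0e+00] F [-0.5  0.1 -3.1] w 0.0552 j7 -2.04
turn -0.0026 then slide -0.0018 -0.0006 0.01
```

>>> {"method": "send_rows", "body": {"deltas": [{"slide":[-0.0018,-0.0006,0.004],"turn":-0.002,"grip":45},{"slide":[0,0,0.003],"turn":0,"grip":45},{"slide":[0,0,0.0015],"turn":0,"grip":45},{"slide":[0,0,0],"turn":0,"grip":45},{"slide":[0,0,0],"turn":0,"grip":45}]}}

```text
t: 26.25
eef_pos: [0.5724, 0.0176, 0.1321]
tool_rot: [0.988, -0.154, 0.0, 0.0]
ft_force: [0.3, -0.0, -2.4]
gripper_width: 0.0553
```

>>> {"method": "send_rows", "body": {"deltas": [{"slide":[0,0,0.001],"turn":0,"grip":45},{"slide":[0,0,0],"turn":0,"grip":45},{"slide":[0,0,0],"turn":0,"grip":45}]}}

```text
t: 26.55
eef_pos: [0.5726, 0.0176, 0.1315]
tool_rot: [0.988, -0.154, 0.0, -0.0]
ft_force: [-0.9, -0.7, 3.8]
gripper_width: 0.055
```

```bash
python3 -c "
from w import *
goto(.573,.0175,.1315,-17.65)"
```

```text
t 26.55 p [0.5726 0.0176 0.1315] a -17.69 tilt [ 5.e-04 -0.e+00 -1.e+00] F [-0.9 -0.7  3.8] w 0.055 j7 -2.04
turn -0.0006 then slide 0.0005 -0.0001 0.0
```

Contact. I'll release, rise and move off to the robot's right.

>>> {"method": "send_rows", "body": {"deltas": [{"slide":[0,0,0],"turn":0,"grip":72},{"slide":[0,0,0],"turn":0,"grip":85},{"slide":[0,0,0],"turn":0,"grip":100},{"slide":[0,0,0],"turn":0,"grip":100},{"slide":[0,0,-0.01],"turn":0,"grip":100},{"slide":[0,0,-0.03],"turn":0,"grip":100},{"slide":[0,0,-0.03],"turn":0,"grip":100},{"slide":[0,0,-0.03],"turn":0,"grip":100},{"slide":[0,0,-0.02],"turn":0,"grip":100},{"slide":[0,0.02,0],"turn":0,"grip":100},{"slide":[-0.008,0.03,0],"turn":0,"grip":100},{"slide":[-0.008,0.03,0],"turn":0,"grip":100}]}}

```text
t: 27.75
eef_pos: [0.5325, -0.0543, 0.252]
tool_rot: [0.988, -0.153, 0.001, -0.0]
ft_force: [-0.3, -1.0, -0.7]
gripper_width: 0.0854
```

>>> {"method": "send_rows", "body": {"deltas": [{"slide":[-0.008,0.03,0],"turn":0,"grip":100},{"slide":[-0.008,0.03,0],"turn":0,"grip":100},{"slide":[-0.008,0.03,0],"turn":0,"grip":100},{"slide":[-0.008,0.03,0],"turn":0,"grip":100},{"slide":[-0.008,0.03,0],"turn":0,"grip":100},{"slide":[-0.008,0.03,0],"turn":0,"grip":100},{"slide":[-0.008,0.03,0],"turn":0,"grip":100},{"slide":[-0.008,0.03,0],"turn":0,"grip":100},{"slide":[-0.008,0.03,0],"turn":0,"grip":100},{"slide":[0,0,0],"turn":0,"grip":100},{"slide":[0,0,0],"turn":0,"grip":100}]}}

```text
t: 28.85
eef_pos: [0.3821, -0.2895, 0.2517]
tool_rot: [0.988, -0.154, 0.0, 0.0]
ft_force: [0.5, 0.4, -0.1]
gripper_width: 0.0853
```

```bash
python3 -c "
from m import *
from w import *
T=shot('top');S=shot('scene')
where()
p=[cv2.resize(T['color'][160:235,290:355],(455,525),interpolation=cv2.INTER_CUBIC),cv2.resize(S['color'][165:245,305:355],(328,525),interpolation=cv2.INTER_CUBIC)]
cv2.imwrite('pics/col2.png',np.clip(np.hstack(p).astype(float)*1.8,0,255).astype(np.uint8))
import pickle;pickle.dump((T,S),open('/tmp/c.pkl','wb'))
"
```

```text
t 28.95 p [ 0.3829 -0.2883  0.2514] a -17.6 tilt [ 8.e-04  2.e-04 -1.e+00] F [ 0.3  1.2 -0.2] w 0.0859 j7 -1.31
```

View pics/col2.png

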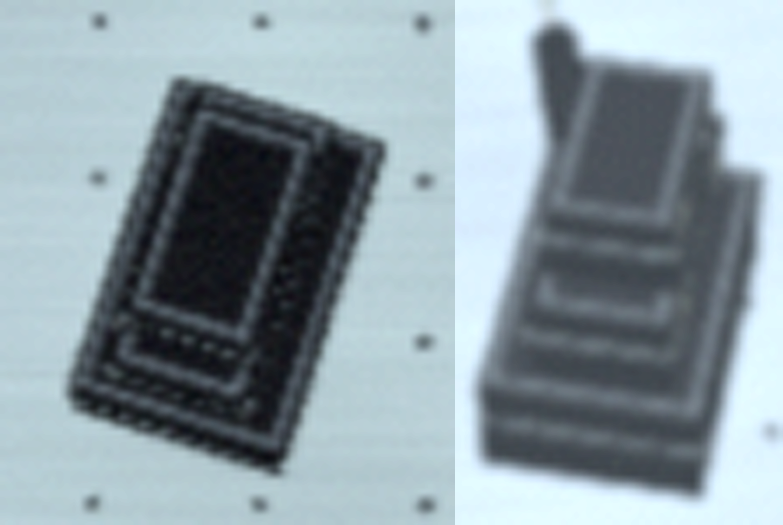

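The crop shows a three-tier column. The top lid's rim corners are at (196,108), (313,143), (245,335) and (138,303) in the left crop. I'll measure the top lid the same way as the long one.

```bash
python3 - <<'E'
import m,pickle
from m import *
T,S=pickle.load(open('/tmp/c.pkl','rb'));gt,gs=gray(T),gray(S)
a=lambda x,y:((x+.5)/7-.5+290,(y+.5)/7-.5+160)
b=lambda x,y:((x-455+.5)/6.56-.5+305,(y+.5)/6.56-.5+165)
box(T,gt,[(a(190,80),a(385,145),.055,.75,.97),(a(72,400),a(282,468),0),(a(175,82),a(70,390),.055),(a(387,145),a(290,450),.055)],150,100)
m.edge=m.ridge
print('short rim T');box(T,gt,[(a(199,112),a(308,146),.14),(a(140,305),a(243,335),.14),(a(198,115),a(140,303),.14),(a(307,148),a(244,333),.14)],95,56)
print('short rim S');box(S,gs,[(b(588,64),b(703,74),.14),(b(558,203),b(675,216),.14),(b(587,68),b(557,203),.14),(b(702,78),b(675,214),.14)],95,56)
print('tray/sensor window'); 
for c,n in((T,'T'),(S,'S')):
    print(n,proj(c,[.422,.308,.038]).round(1), proj(c,[.5729,.0175,.14]).round(1))
A,B=cv2.imread('pics/top0.png').astype(int),T['color'].astype(int)
d=(np.abs(A-B).max(2)>40).astype(np.uint8)
for s in cv2.connectedComponentsWithStats(d)[2][1:]:
    if s[4]>12: print('changed',s)
v=np.vstack([T['color'][130:300,180:480],]);cv2.imwrite('pics/fin.png',cv2.resize(v,(780,442)))
E
```

```text
edge yaws [ 69.5  72.6 -18.  -17.7]
centre [0.5739 0.017 ] yaw -18.22 L,W 150.3 150 100.2 100
short rim T
edge yaws [ 72.6  72.6 -17.7 -17.8]
centre [0.5726 0.0201] yaw -17.62 L,W 83.0 95 44.1 56
short rim S
edge yaws [ 76.   73.5 -17.8 -16. ]
centre [0.5692 0.0178] yaw -16.34 L,W 87.0 95 45.1 56
tray/sensor window
T [226.  246.8] [322.2 191.4]
S [416.2 166.6] [331.3 186.1]
changed [405 169  27  45 967]
changed [308 183  22  27 226]
changed [  416   212   125   188 13604]
changed [481 218   6   8  27]
changed [219 238  14  19 122]
changed [ 554  295   86   45 2232]
changed [ 599  346   41   54 1161]
changed [327 397   7   3  15]
```

View pics/fin.png

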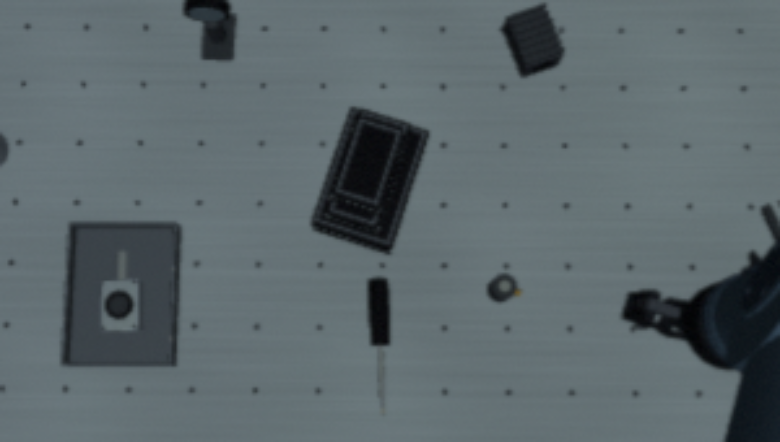

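All checks are within a few mm: the column is parallel, the sensor is face up in the tray, and I see no sign that a bystander moved. Signing off.

```bash
python3 -c "
from plant import bot
print(bot.sign_off())"
```

```text
the job is handed in; nothing more can be done
None
```

The job is done and handed in at about 29 s of the 72 s allowed. The sensor head lies face up in the grey tray, and the long case and then the short case are stacked on the big case. I felt for contact before each release, and the gripper was open and clear of everything at hand-in.

- **Base and long case:** The base stayed at about (0.573, 0.017) with yaw −17.6°, as before. The long case sits within about 1 mm of its centre (average of both views) and is parallel.
- **Short case:** The top view puts it parallel (−17.6°), but the two views averaged put it about 2.5 mm off centre along the length. That is near the measuring error, and the gripper pose at release suggested about 0.3 mm, so I left it.
- **Disagreements:**
  - The scene camera read the short case's yaw as −16.3°, from weakly fitted short edges.
  - The two views differ by 3–5 mm in absolute x on the lids.
  - Both smaller cases lay along the world x in the images, not roughly along the table's y as the task described. I followed the images.
- **Bystanders:** The before-and-after comparison of the top view showed no bystander moved. The fork was partly hidden behind the arm in that last picture, so I could not fully confirm it; the arm passed well above it.

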